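Standoffs away in the parts drawer

TASK

Put the brass standoffs away: pull the drawer with the bar handle all the way out to its stop, then pick up the parts scoop and tip its three standoffs into that drawer. Stand the empty scoop upright back on the bench, with the bar-handled drawer still fully out for checking; leave the knob drawer and the other things on the bench alone.

Things in the scene. Friction and masses are not known exactly. Their poses are not given: they have to be found in the camera images.
- bar_unit: Low grey single-drawer unit fixed to the bench, 140 deep (x) x 130 wide (y) x 70 mm high, with a bar handle. Origin: centre of the underside; -x is its front, towards the robot. The two units may stand in either order.
- bar_unit_drawer (a joint): Slide of the bar-handled drawer: 0 shut, grows as it comes out along the unit's -x, 0.090 m at its stop. It may start up to 12 mm ajar. Friction 1.5 N; stays where it is left.
- bar_handle (a point): Middle of the bar handle of that drawer; moves with the drawer. Round bar 10 mm thick, 84 mm long along the unit's y, its axis 40 mm in front of the drawer front, 25 mm below the unit's top (z = 45 mm). Axes as the unit's.
- drawer_opening (a point): Point on the inner floor of that drawer (z = 12 mm), moves with the drawer; axes as the unit's. With the drawer at its stop it is the centre of the exposed opening, 84 mm along x by 112 mm along y. The drawer inside runs from x = -42 to +77 mm and y = -56 to +56 mm of this point; its sides and back stand 40 mm above this floor (z = 52 mm), its front plate to z = 66 mm.
- knob_unit_drawer (a joint): Slide of the other drawer, in a unit of the same size with a round knob; 0 shut, may start up to 8 mm ajar. Leave it.
- knob_handle (a point): Middle of the 26 mm round knob on the other drawer, 18 mm in front of its drawer front.
- scoop: Aluminium parts scoop, loose, 0.15 kg: open-fronted pan 72 long (x) x 56 wide (y), floor 3 mm, side and back walls 26 mm high, mouth open to +x, no lip. Behind the back wall an upright black grip post. Origin: centre of the pan's underside; z up.
- scoop_post (a point): On the axis of the scoop's grip post, 70 mm above the scoop's underside and 47 mm behind the pan's centre. Post 22 (x) x 14 (y) mm, 90 mm high; grip it across its 14 mm (y).
- scoop_lip (a point): Middle of the scoop's front floor edge (the mouth), 36 mm ahead of the pan's centre, at the underside.
- red_frame: Fixed red equipment stand behind the work: a thin upright panel along x, 290 mm long and 330 mm high, whose near edge is 79 mm nearer the robot (-x) and 85 mm to the right (-y) of this origin; a low base and a grey cylinder stand on its +y side. Keep the arm clear of it. Origin at bench level.
- piece_0: One of the three hexagonal brass standoffs lying in the scoop, 9 x 10 x 38 mm, 12 g. Origin: centre of its unthreaded end face; its z runs along it.
- piece_1: One of the three hexagonal brass standoffs lying in the scoop, 9 x 10 x 38 mm, 12 g. Origin: centre of its unthreaded end face; its z runs along it.
- piece_2: One of the three hexagonal brass standoffs lying in the scoop, 9 x 10 x 38 mm, 12 g. Origin: centre of its unthreaded end face; its z runs along it.
- bearing: Bystander: ball bearing ring, 35 mm across, 11 mm high, loose on the bench. Origin: centre of its underside.
- calliper: Bystander: vernier calliper, 57 x 230 x 10 mm, loose on the bench. Origin: centre of its underside.
- screwdriver_red: Bystander: red-handled screwdriver, 181 mm long, 27 mm high, loose on the bench. Origin: centre of its underside.
- tape_black: Bystander: black tape roll, 66 mm across, 19 mm high, loose on the bench. Origin: centre of its underside.

How it is judged:
On the way, in this order (a step that is already met when the one before it is completed fails the run):
1. the bar-handled drawer is pulled out to its stop (within 5 mm), with the standoffs still in the scoop (value of joint bar_unit_drawer above 0.085 m and distance between each of piece_0, piece_1, piece_2 and scoop below 0.055 m), for 0.2 s.
2. the scoop is tipped at least 35 degrees with its mouth over the open drawer and the drawer at its stop (value of joint bar_unit_drawer above 0.085 m and angle between scoop's own z axis and vertical above 0.6 rad and x of scoop_lip in the frame of drawer_opening between -0.05 and 0.055 m and y of scoop_lip in the frame of drawer_opening between -0.065 and 0.065 m and z of scoop_lip in the frame of drawer_opening between -0.01 and 0.14 m), for 0.2 s.
At the end, for the whole second after the job is handed in: The bar-handled drawer is within 5 mm of its stop; all three standoffs lie at rest inside that drawer, below its rim; the scoop stands upright (within 8 degrees) and at rest on the bench top (within 8 mm) (value of joint bar_unit_drawer above 0.085 m and x of piece_0 in the frame of drawer_opening between -0.044 and 0.08 m and y of piece_0 in the frame of drawer_opening between -0.058 and 0.058 m and z of piece_0 in the frame of drawer_opening between -0.008 and 0.044 m and linear speed of each of piece_0, piece_1, piece_2 below 0.03 m/s and x of piece_1 in the frame of drawer_opening between -0.044 and 0.08 m and y of piece_1 in the frame of drawer_opening between -0.058 and 0.058 m and z of piece_1 in the frame of drawer_opening between -0.008 and 0.044 m and x of piece_2 in the frame of drawer_opening between -0.044 and 0.08 m and y of piece_2 in the frame of drawer_opening between -0.058 and 0.058 m and z of piece_2 in the frame of drawer_opening between -0.008 and 0.044 m and height (world z) of scoop between -0.008 and 0.008 m and angle between scoop's own z axis and vertical below 0.15 rad and linear speed of scoop below 0.02 m/s); the robot touches nothing.
It fails at once if the knob drawer is pulled open (more than 25 mm) (value of joint knob_unit_drawer above 0.025 m).
It fails at once if the bearing is pushed more than 40 mm (distance of bearing from where it was at the start of the episode above 0.04 m).
It fails at once if the calliper is pushed more than 40 mm (distance of calliper from where it was at the start of the episode above 0.04 m).
It fails at once if the screwdriver_red is pushed more than 40 mm (distance of screwdriver_red from where it was at the start of the episode above 0.04 m).
It fails at once if the tape_black is pushed more than 40 mm (distance of tape_black from where it was at the start of the episode above 0.04 m).
It also fails if it takes over 61 s, if anything falls off the work surface, if the arm or the gripper's body presses on something with over 40 N, if the wrist force passes 120 N, or if a joint passes its speed limit or range.

ROBOT

A 6-joint arm with a two-finger parallel gripper is mounted at the origin on a cart in front of the work surface, level with it; the furniture and walls round the work are solid. World frame = base frame: x ahead of the robot, y to its left, z up, the work surface at z = 0. Lengths are in m, angles in rad, forces in N, time in s.
With the tool pointing down it reaches from about 0.375 to 0.975 m from the base axis. Payload 3.8 kg.
Tool frame: the origin (TCP) lies between the finger pads; the fingertips stand 8 mm ahead of it and the grasp point (between the pads) lies 11 mm behind it (tcp_to_tips is the distance from the TCP to the fingertips, in m); z points along the fingers, y is the line along which they close (so a half turn about z gives the same grasp; the last joint's range is limited). The gripper opens to 85 mm and grips with 20 to 120 N. Pads are 22 mm wide; open, the fingers measure 114 mm over their backs; the gripper's body (76 mm by 85 mm) begins 54 mm behind the grasp point. The pads swing forward as they close: fully open they stand 13 mm farther back than shut.
Start: joints at [-1.33, 0.264, 1.604, -0, 1.274, -0.037], TCP at [0.185, -0.649, 0.239] pointing down, gripper open.
Joint ranges: [-2.63, 2.63], [-0.94, 2.18], [0.31, 2.57], [-1.31, 4.45], [0, 2.66], [-2.55, 2.55]. Speed limits (rad/s): [2.57, 2.57, 3.14, 3.14, 3.14, 3.14].

INTERFACE

Orientations are given as a rotation vector (axis times angle).
In Python, from workcell import * gives the robot as it stands.
- The arm moves only by the tool move_arm, never from a script. Its argument "series" is one flat list of numbers, 7 for each row, row after row: the finger opening in cm, from 0 to 8.54, then the shift along the tool's x, y, z in cm, then the turn, a rotation vector about the tool's x, y, z in degrees. A call has 1 to 5 rows; each row shifts and turns the commanded pose from where the row before left it, along the tool's axes as they then stand; what a row does not reach is not made up. A row lasts 1/8 s, in which the tool goes at most 62.5 mm and 10.7 degrees, less where a joint would pass 70% of its speed; a pose out of reach is approached as far as the arm can. A call is refused whole if a number of a shift passes 6.25 or a number of a turn 10.7, either way. A call with a gripper value outside its range is refused whole. The fingers move at their own pace and stop on an object; "grip_force" is the grip in N (left out, the last holds). Time passes only in rows, so rows that do not move let the fingers close. It gives the time, the measured TCP pose, the force, the opening and the grip force at its end, in the units of the state.
- read_state(): the state, without advancing time (a new reading comes with each control period).
- read_camera(name): name is "scene" or "top"; returns the picture (480x640x3 uint8, red, green, blue); there is no depth.
- calibration(name): a dict with "camera_matrix" (3x3 intrinsics, pixels), "rvec" (rotation vector, rad) and "tvec" (3), from world to camera coordinates, as OpenCV has them. Camera axes: x right, y down, z forward; pixel columns grow to the right and rows downward; lengths in m; the calibration is good to about 2 mm. A picture is of the moment at which its call begins. calibration takes no time and is no camera call.
- finish_job(): hands the job in; it is judged then, once.
The state is a dict: "time": time; "q": joint angles; "joint_vel": joint speeds; "joint_torque": joint torques, N m; "tool_pos": TCP position; "tcp_rot": TCP orientation; "wrist_force": force on the tool from outside, world axes, zero at the start; "torque": the same for the moment, N m; "width": opening from 0.0 (shut) to 1.0 (fully open); "grip_force": force on a finger pad.
Only numpy, scipy, OpenCV 4.12 (cv2) and the standard library are available. Lean on these libraries where they do the work, as an engineer would, in place of code of your own. Each camera call takes 0.05 s, during which the arm holds its last target. There are 200 camera calls.

## Working session

There is one attempt and no reset: what is moved stays moved. The work goes in short steps, Python scripts to look and compute and a tool call to move; the robot and the scene stay as the last step left them, time stands still between calls to the robot, and variables do not carry over. Pictures are saved under pics/ and viewed, at most 13 in all, crops included, and the job is handed in when it is done.

Besides the shell and the picture viewer there is one more tool, called after "Request:" by a JSON object that holds its "name" and its "arguments", one argument or row to a line. move_arm: Moves the arm, as the interface text tells. Its arguments: {"type":"object","properties":{"series":{"type":"array"},"grip_force":{"type":"number"}},"required":["series"]}

```bash
mkdir -p pics
python3 - <<'E'
from workcell import *
import cv2
for n in("scene","top"):
    im=read_camera(n); cv2.imwrite(f"pics/{n}0.png",im[:,:,::-1])
    c=calibration(n);print(n,c)
print(read_state())
E
```

```text
scene {'camera_matrix': array([[622.02693915,   0.        , 316.52474575],
       [  0.        , 622.02693915, 247.80377787],
       [  0.        ,   0.        ,   1.        ]]), 'rvec': array([ 0.7092038 , -2.30797596,  1.45829333]), 'tvec': array([0.36637383, 0.25499799, 1.05206185])}
top {'camera_matrix': array([[462.995023  ,   0.        , 319.30980096],
       [  0.        , 462.995023  , 249.01428368],
       [  0.        ,   0.        ,   1.        ]]), 'rvec': array([ 2.16474534, -2.11082116,  0.16983171]), 'tvec': array([-0.10866062,  0.52134562,  0.92159062])}
{'time': 0.1, 'q': array([-1.32991793e+00,  2.64682573e-01,  1.60524989e+00, -8.22194469e-06,
        1.27371807e+00, -3.69250156e-02]), 'joint_vel': array([ 9.02760341e-05, -1.91662626e-03, -2.08980702e-03,  1.29709867e-03,
       -4.48696359e-04, -1.40305649e-03]), 'joint_torque': array([ 3.78588193e-04, -5.16706216e+01, -3.68590522e+01, -3.72889269e-05,
        6.27232526e-03, -2.07124498e-05]), 'tool_pos': array([ 0.18493764, -0.64848965,  0.23807659]), 'tcp_rot': array([-3.10930767e+00, -4.34691143e-01,  3.41129298e-04]), 'wrist_force': array([ 0.86260785, -0.27545139,  0.09060416]), 'torque': array([-0.03138793,  0.01386517,  0.02662042]), 'grip_force': 0.0, 'width': 1.002890899600004}
```

View pics/scene0.png

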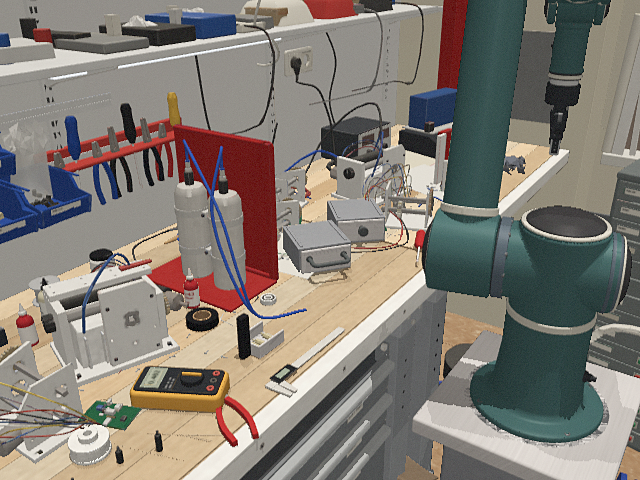

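View pics/top0.png

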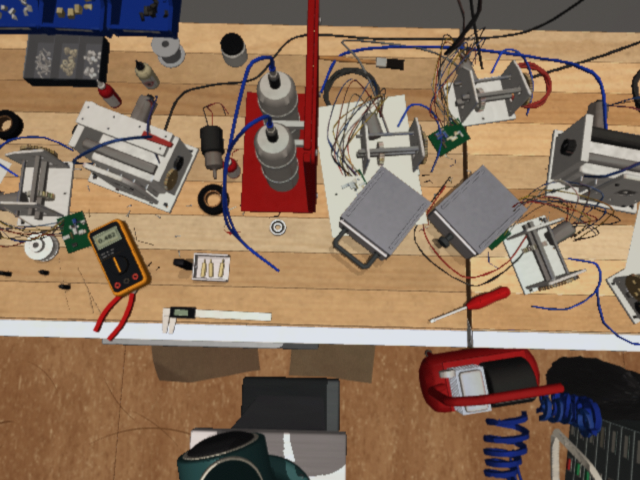

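The scene view shows the bar unit at about (315,245), the knob unit at (357,220) and the scoop at (258,338) with its post at (243,336). In the top view the bar unit is at (380,213) with its handle at (355,252), the scoop pan is at (212,267) with the post at (182,264) and mouth to the right, and the red panel is at x≈312. I'll enlarge the key areas.

Run:
```python
import cv2,numpy as np
t=cv2.imread("pics/top0.png");s=cv2.imread("pics/scene0.png")
a=cv2.resize(t[160:290,325:525],None,fx=4,fy=4,interpolation=cv2.INTER_CUBIC);
cv2.imwrite("pics/c1.png",a[:520])
b=cv2.resize(t[240:290,165:245],None,fx=5,fy=5,interpolation=cv2.INTER_CUBIC)
c=cv2.resize(s[305:365,225:295],None,fx=5,fy=5,interpolation=cv2.INTER_CUBIC)
d=cv2.resize(s[215:285,275:395],None,fx=5,fy=5,interpolation=cv2.INTER_CUBIC)
o=np.zeros((600,800,3),np.uint8);o[:250,:400]=b;o[:300,400:750]=c
o[300:600,:600]=cv2.resize(d,(600,350))[:300]
cv2.imwrite("pics/c2.png",o)
```

```text
(no output)
```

View pics/c1.png

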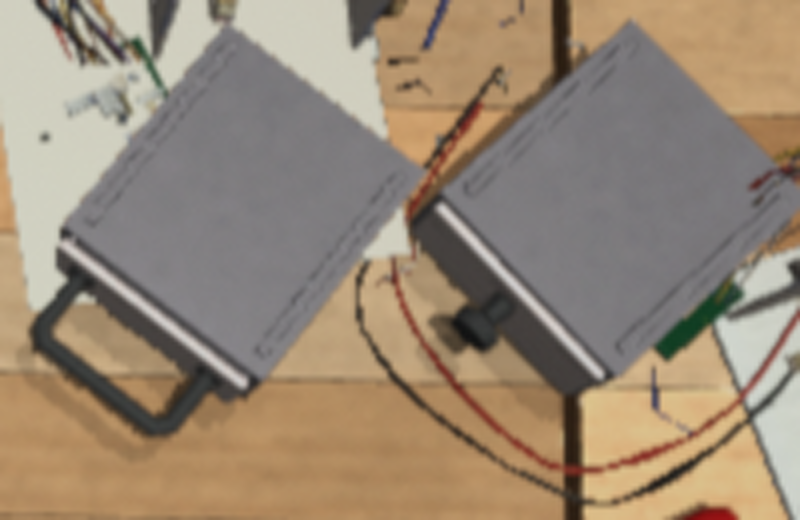

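View pics/c2.png

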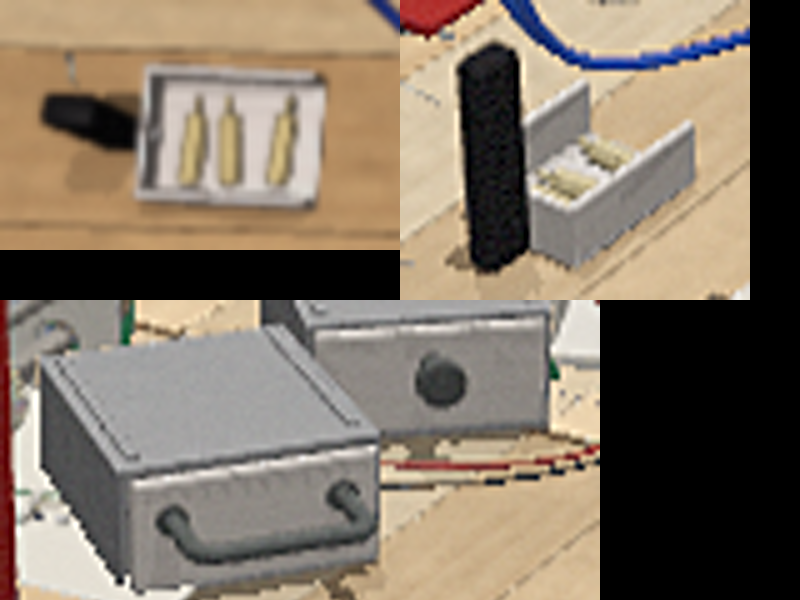

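The crops give the unit's top-face corners, the handle bar ends at about (334.5,242.5) and (364.5,266.3), the scoop's wall rims and its post top, all in top-image pixels. Next I cast rays through these.

```bash
cat > h.py <<'E'
import numpy as np,cv2
from workcell import *
def ray(n,u):
    c=calibration(n);R=cv2.Rodrigues(c["rvec"])[0];C=-R.T@c["tvec"]
    d=R.T@np.linalg.inv(c["camera_matrix"])@[u[0],u[1],1.];return C,d
def onz(n,u,z):
    C,d=ray(n,u);return C+d*(z-C[2])/d[2]
def tri(a,b):
    (C1,d1),(C2,d2)=ray("top",a),ray("scene",b)
    k=np.linalg.lstsq(np.c_[d1,-d2],C2-C1,rcond=None)[0];p,q=C1+d1*k[0],C2+d2*k[1];return (p+q)/2,np.linalg.norm(p-q)
E
python3 - <<'E'
from h import *
np.set_printoptions(precision=4,suppress=True)
P=lambda u,z:onz("top",u,z)
C=[P(u,.07) for u in((382,167),(430,203.75),(389.5,254.5),(342,216))]
print("unit",C);print([np.linalg.norm(C[i]-C[i-1]) for i in range(4)])
H=[P((334.5,242.5),.045),P((364.5,266.3),.045)];print("handle",H,sum(H)/2,np.linalg.norm(H[1]-H[0]))
# scene check of handle: crop scale 5, (0,300) offset, cropped
hs=[onz("scene",(275+x/5,215+(y-300)/5),.045) for x,y in((200,548),(368,530))];print("handle scene",hs)
K=[P(u,.07) for u in((482.5,165),(525,207),(476,254),(435,210))];print("knobunit",K)
print("knob",P((444.5,241),.045))
S=[P(u,.026) for u in((194.6,253),(193,280),(228,281),(229.4,256))];print("scoop",S,[np.linalg.norm(S[i]-S[i-1]) for i in range(4)])
print("posttop",P((178,262),.09),onz("scene",(242.5,316),.09),tri((178,262),(242.5,316)))
for b in((275.5,148),(277,284)):print("panel scene z=.33/0",onz("scene",b,.33),onz("scene",b,0))
print("panel top",P((311,211),.0),P((311,186),.0))
for n,u in dict(bearing=(278,227),cal0=(165,322),cal1=(270,316),sd0=(431,320),sd1=(508,291),tape=(212,198)).items():print(n,P(u,.008))
E
```

```text
unit [array([ 0.6952, -0.2215,  0.07  ]), array([ 0.6191, -0.3202,  0.07  ]), array([ 0.5118, -0.2372,  0.07  ]), array([ 0.5888, -0.1402,  0.07  ])]
[np.float64(0.13392986478489816), np.float64(0.12466620129603086), np.float64(0.1356964630770809), np.float64(0.12393870551904113)]
handle [array([ 0.5379, -0.1267,  0.045 ]), array([ 0.4897, -0.1895,  0.045 ])] [ 0.5138 -0.1581  0.045 ] 0.07918918029197511
handle scene [array([ 0.5396, -0.1347,  0.045 ]), array([ 0.4859, -0.1925,  0.045 ])]
knobunit [array([ 0.7049, -0.4305,  0.07  ]), array([ 0.6172, -0.5148,  0.07  ]), array([ 0.5172, -0.4116,  0.07  ]), array([ 0.6062, -0.3303,  0.07  ])]
knob [ 0.5469 -0.3554  0.045 ]
scoop [array([0.5113, 0.1676, 0.026 ]), array([0.4541, 0.167 , 0.026 ]), array([0.4539, 0.0938, 0.026 ]), array([0.5067, 0.0938, 0.026 ])] [np.float64(0.07393365481338342), np.float64(0.05713193887341168), np.float64(0.07329184738473075), np.float64(0.052840697461184485)]
posttop [0.4833 0.1814 0.09  ] [0.4819 0.1808 0.09  ] (array([0.4827, 0.1809, 0.09  ]), np.float64(0.0014635912693767104))
panel scene z=.33/0 [ 0.5783 -0.0541  0.33  ] [ 1.2834 -0.9471  0.    ]
panel scene z=.33/0 [0.2288 0.3945 0.33  ] [ 0.6067 -0.0786  0.    ]
panel top [ 0.6149 -0.0749  0.    ] [ 0.6718 -0.0733  0.    ]
bearing [ 0.5755 -0.0045  0.008 ]
cal0 [0.3659 0.2247 0.008 ]
cal1 [0.3839 0.0048 0.008 ]
sd0 [ 0.3841 -0.334   0.008 ]
sd1 [ 0.4492 -0.4984  0.008 ]
tape [0.6366 0.1427 0.008 ]
```

```bash
cat >> h.py <<'E'
from scipy.spatial.transform import Rotation as Ro
from scipy.linalg import logm,expm
def T(p,R):
    M=np.eye(4);M[:3,:3]=R;M[:3,3]=p;return M
def now():
    s=read_state();return T(s["tool_pos"],Ro.from_rotvec(s["tcp_rot"]).as_matrix())
def down(ydeg): # tool down, tool y at this world angle
    a=np.radians(ydeg);y=np.array([np.cos(a),np.sin(a),0]);z=np.array([0,0,-1.]);return np.c_[np.cross(y,z),y,z]
def plan(targets,A=None):
    """targets: (pos,R,n); prints the equal row (cm, deg) to repeat n times; reckons from the rounded rows"""
    A=now() if A is None else A
    for p,R,n in targets:
        D=np.linalg.inv(A)@T(p,R);L=np.real(logm(D));E=expm(L/n)
        sh=np.round(E[:3,3]*100,2);rv=np.round(np.degrees(Ro.from_matrix(E[:3,:3]).as_rotvec()),2)
        print(n,"x",sh.tolist(),rv.tolist())
        for _ in range(n):A=A@T(sh/100,Ro.from_rotvec(np.radians(rv)).as_matrix())
    print("end",A[:3,3].round(4));return A
def st():
    s=read_state();print({k:np.round(s[k],4).tolist() for k in("time","q","tool_pos","tcp_rot","wrist_force","width","grip_force")})
E
python3 - <<'E'
from h import *
R=down(-37.5)
plan([((.5137,-.159,.16),R,12),((.5137,-.159,.034),R,4)])
E
```

```text
12 x [4.59, -1.99, 0.65] [-0.01, -0.0, -3.05]
4 x [-0.02, 0.01, 3.16] [0.0, -0.01, 0.0]
end [ 0.5138 -0.1592  0.0342]
```

Request:
{"name": "move_arm", "arguments": {
  "series": [3,4.59,-1.99,0.65,0,0,-3.05,3,4.59,-1.99,0.65,0,0,-3.05,3,4.59,-1.99,0.65,0,0,-3.05,3,4.59,-1.99,0.65,0,0,-3.05]
}}

```text
time: 0.6
tool_pos: [0.3298, -0.5091, 0.2124]
tcp_rot: [-3.046, -0.765, 0.0]
wrist_force: [0.1, -0.6, 0.6]
width: 0.35
grip_force: 0.0
```

Request:
{"name": "move_arm", "arguments": {
  "series": [3,4.59,-1.99,0.65,0,0,-3.05,3,4.59,-1.99,0.65,0,0,-3.05,3,4.59,-1.99,0.65,0,0,-3.05,3,4.59,-1.99,0.65,0,0,-3.05]
}}

```text
time: 1.1
tool_pos: [0.4408, -0.343, 0.1866]
tcp_rot: [-2.948, -1.085, 0.0]
wrist_force: [1.0, -0.1, -0.1]
width: 0.351
grip_force: 0.0
```

Request:
{"name": "move_arm", "arguments": {
  "series": [3,4.59,-1.99,0.65,0,0,-3.05,3,4.59,-1.99,0.65,0,0,-3.05,3,4.59,-1.99,0.65,0,0,-3.05,3,4.59,-1.99,0.65,0,0,-3.05,3,0,0,0,0,0,0]
}}

```text
time: 1.72
tool_pos: [0.5138, -0.1558, 0.1601]
tcp_rot: [-2.812, -1.395, 0.002]
wrist_force: [-1.0, 0.6, 0.4]
width: 0.353
grip_force: 0.0
```

Run:
```python
from h import *
st()
R=down(-37.5)
plan([((.5137,-.159,.034),R,4)])
im=read_camera("top");cv2.imwrite("pics/t1.png",im[:,:,::-1]);s=read_camera("scene")
o=np.zeros((480,800,3),np.uint8);o[:,:400]=cv2.resize(im[190:310,310:410],(400,480))[:,:,::-1];o[:,400:]=cv2.resize(s[190:310,270:370],(400,480))[:,:,::-1]
cv2.imwrite("pics/v1.png",o)
```

```text
{'time': 1.725, 'q': [-0.3412, 0.0696, 1.9813, 0.0008, 1.0931, 0.308], 'tool_pos': [0.5138, -0.1558, 0.1601], 'tcp_rot': [-2.8121, -1.3955, 0.0019], 'wrist_force': [-0.9753, 0.5864, 0.4055], 'width': 0.3526, 'grip_force': 0.0}
4 x [-0.07, 0.05, 3.15] [-0.04, 0.0, 0.07]
end [ 0.5136 -0.1591  0.0341]
```

View pics/v1.png

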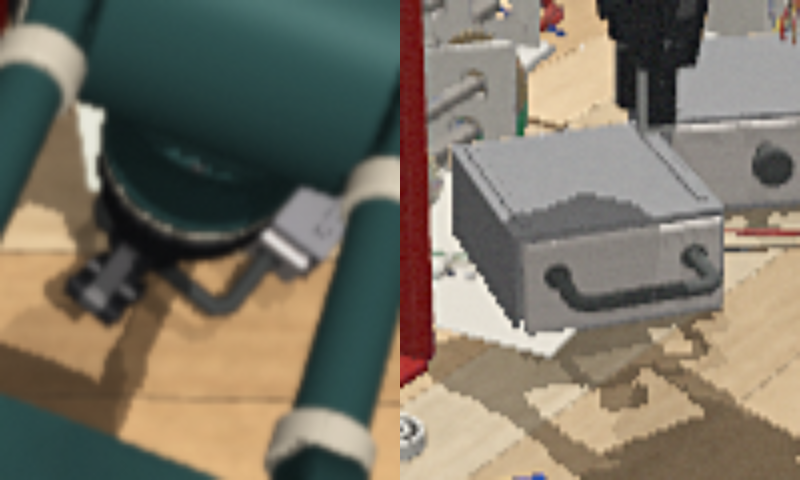

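The left half (top view) shows the gripper poised high over the handle, offset by perspective. The right half (scene view) shows the handle clear with its bar at about (625,290) in the crop. Descending now.

Request:
{"name": "move_arm", "arguments": {
  "series": [3,-0.07,0.05,3.15,-0.04,0,0.07,3,-0.07,0.05,3.15,-0.04,0,0.07,3,-0.07,0.05,3.15,-0.04,0,0.07,3,-0.07,0.05,3.15,-0.04,0,0.07,3,0,0,0,0,0,0]
}}

```text
time: 2.45
tool_pos: [0.5126, -0.1639, 0.0337]
tcp_rot: [2.822, 1.379, -0.001]
wrist_force: [0.0, 0.4, -0.4]
width: 0.348
grip_force: 0.0
```

Request:
{"name": "move_arm", "arguments": {
  "series": [0.5,0,0,0,0,0,0,0.5,0,0,0,0,0,0,0.5,0,0,0,0,0,0,0.5,0,0,0,0,0,0],
  "grip_force": 40
}}

```text
time: 2.95
tool_pos: [0.5135, -0.1634, 0.0356]
tcp_rot: [2.817, 1.382, -0.0]
wrist_force: [-3.3, -4.8, -1.1]
width: 0.101
grip_force: 38.9
```

Run:
```python
from h import *
st()
```

```text
{'time': 2.95, 'q': [-0.3528, 0.2243, 2.0696, -0.0032, 0.8452, 0.3078], 'tool_pos': [0.5135, -0.1634, 0.0356], 'tcp_rot': [2.8173, 1.3823, -0.0001], 'wrist_force': [-3.3086, -4.8344, -1.0645], 'width': 0.1015, 'grip_force': 38.9467}
```

Request:
{"name": "move_arm", "arguments": {
  "series": [0.5,0,-1,0,0,0,0,0.5,0,-1.5,0,0,0,0,0.5,0,-1.5,0,0,0,0,0.5,0,-1.5,0,0,0,0,0.5,0,-1,0,0,0,0]
}}

```text
time: 3.58
tool_pos: [0.4617, -0.1239, 0.0355]
tcp_rot: [2.816, 1.383, -0.001]
wrist_force: [-3.9, -8.8, -1.0]
width: 0.104
grip_force: 40.1
```

Request:
{"name": "move_arm", "arguments": {
  "series": [0.5,0,-0.5,0,0,0,0,0.5,0,-0.5,0,0,0,0,0.5,0,-0.4,0,0,0,0,0.5,0,0,0,0,0,0]
}}

```text
time: 4.08
tool_pos: [0.4504, -0.1153, 0.0355]
tcp_rot: [2.816, 1.383, -0.002]
wrist_force: [-6.6, -6.2, 2.2]
width: 0.096
grip_force: 40.4
```

Run:
```python
from h import *
st();print(now()[:2,1])
```

```text
{'time': 4.075, 'q': [-0.3015, 0.0972, 2.2216, -0.005, 0.8211, 0.3596], 'tool_pos': [0.4504, -0.1153, 0.0355], 'tcp_rot': [2.8164, 1.3834, -0.0021], 'wrist_force': [-6.5566, -6.1548, 2.1923], 'width': 0.0958, 'grip_force': 40.3781}
[ 0.79141924 -0.61126732]
```

Request:
{"name": "move_arm", "arguments": {
  "series": [0.5,0,-0.4,0,0,0,0,0.5,0,-0.3,0,0,0,0,0.5,0,0,0,0,0,0]
}}

```text
time: 4.45
tool_pos: [0.445, -0.1112, 0.0355]
tcp_rot: [2.816, 1.383, -0.002]
wrist_force: [-5.9, -8.1, 1.6]
width: 0.101
grip_force: 40.4
```

Request:
{"name": "move_arm", "arguments": {
  "series": [0.5,0,-0.3,0,0,0,0,0.5,0,0,0,0,0,0]
}}

```text
time: 4.7
tool_pos: [0.445, -0.111, 0.0356]
tcp_rot: [2.811, 1.382, 0.003]
wrist_force: [-0.2, -14.9, -8.9]
width: 0.098
grip_force: 39.6
```

Request:
{"name": "move_arm", "arguments": {
  "series": [0.5,0,-0.3,0,0,0,0,0.5,0,0,0,0,0,0,0.5,0,0,0,0,0,0]
}}

```text
time: 5.08
tool_pos: [0.4449, -0.111, 0.0357]
tcp_rot: [2.806, 1.38, 0.008]
wrist_force: [5.8, -21.6, -17.9]
width: 0.1
grip_force: 39.0
```

Run:
```python
from h import *
st();print(now()[:2,1])
```

```text
{'time': 5.075, 'q': [-0.2935, 0.0782, 2.2423, -0.01, 0.8077, 0.3698], 'tool_pos': [0.4449, -0.111, 0.0357], 'tcp_rot': [2.806, 1.3805, 0.0077], 'wrist_force': [5.7758, -21.5804, -17.8644], 'width': 0.1005, 'grip_force': 38.952}
[ 0.79212042 -0.61017789]
```

Request:
{"name": "move_arm", "arguments": {
  "series": [0.5,0,0.4,0,0,0,0,3,0,0,0,0,0,0,3,0,0,0,0,0,0,3,0,0,0,0,0,0]
}}

```text
time: 5.58
tool_pos: [0.4449, -0.1083, 0.0354]
tcp_rot: [2.818, 1.382, 0.003]
wrist_force: [0.3, 0.3, -0.5]
width: 0.348
grip_force: 0.0
```

Request:
{"name": "move_arm", "arguments": {
  "series": [3,0,0,-3,0,0,0,3,0,0,-5,0,0,0,3,0,0,-5,0,0,0,3,0,0,-4,0,0,0,3,0,0,0,0,0,0]
}}

```text
time: 6.2
tool_pos: [0.447, -0.1088, 0.2096]
tcp_rot: [2.813, 1.38, 0.013]
wrist_force: [0.3, -0.5, 0.8]
width: 0.355
grip_force: 0.0
```

Run:
```python
from h import *
st()
# scoop: post grasp; post axis (.4827,.181), tool y along +-x. mouth dir from pan measurement
m=np.array([.4539,.0938])+[.5067,.0938]-np.array([.5113,.1676])-[.4541,.167];print("yaw",np.degrees(np.arctan2(m[1],m[0])))
for yd in(0,-1.5):
  plan([((.4827,.181,.22),down(yd),9),((.4827,.181,.059),down(yd),4)])
```

```text
{'time': 6.2, 'q': [-0.2924, -0.1382, 2.0858, -0.0007, 1.1822, 0.3664], 'tool_pos': [0.447, -0.1088, 0.2096], 'tcp_rot': [2.8128, 1.38, 0.0127], 'wrist_force': [0.3191, -0.4987, 0.8496], 'width': 0.3547, 'grip_force': 0.0}
yaw -91.8702180957484
9 x [3.21, -0.8, -0.12] [0.08, 0.0, -4.19]
4 x [-0.01, 0.01, 4.03] [-0.01, 0.0, -0.01]
end [0.4828 0.1811 0.0591]
9 x [3.19, -0.83, -0.12] [0.08, 0.0, -4.03]
4 x [0.01, 0.0, 4.03] [-0.01, -0.0, 0.01]
end [0.4826 0.1812 0.0591]
```

Request:
{"name": "move_arm", "arguments": {
  "series": [4,3.19,-0.83,-0.12,0.08,0,-4.03,4,3.19,-0.83,-0.12,0.08,0,-4.03,4,3.19,-0.83,-0.12,0.08,0,-4.03,4,3.19,-0.83,-0.12,0.08,0,-4.03,4,3.19,-0.83,-0.12,0.08,0,-4.03]
}}

```text
time: 6.82
tool_pos: [0.4861, 0.0512, 0.2094]
tcp_rot: [-2.529, -1.855, 0.006]
wrist_force: [-0.3, -0.2, -0.3]
width: 0.465
grip_force: 0.0
```

Request:
{"name": "move_arm", "arguments": {
  "series": [4,3.19,-0.83,-0.12,0.08,0,-4.03,4,3.19,-0.83,-0.12,0.08,0,-4.03,4,3.19,-0.83,-0.12,0.08,0,-4.03,4,3.19,-0.83,-0.12,0.08,0,-4.03,4,0,0,0,0,0,0]
}}

```text
time: 7.45
tool_pos: [0.4788, 0.1829, 0.2147]
tcp_rot: [-2.24, -2.189, 0.011]
wrist_force: [-0.0, -0.8, 0.2]
width: 0.469
grip_force: 0.0
```

Run:
```python
from h import *
st()
plan([((.4827,.181,.059),down(-1.5),5)])
q=read_state();r=np.hypot(*q["tool_pos"][:2])
D=np.array([[.2647,1.6052,.6744,.2381],[.0696,1.9813,.5369,.1601],[.2243,2.0696,.5389,.0356],[.0972,2.2216,.4649,.0355],[-.1382,2.0858,.4601,.2096],[q["q"][1],q["q"][2],r,q["tool_pos"][2]]])
A=[];b=[]
for a,c,r,z in D:
    A+=[[1,0,np.sin(a),np.sin(a+c),np.cos(a+c)],[0,1,np.cos(a),np.cos(a+c),-np.sin(a+c)]];b+=[r,z]
x,res,*_=np.linalg.lstsq(np.array(A),np.array(b),rcond=None);print("a1,h-d,L1,L2,off",x,np.abs(np.array(A)@x-b).max())
im=read_camera("top");cv2.imwrite("pics/t2.png",cv2.resize(im[150:290,310:450],(600,600))[:,:,::-1])
```

```text
{'time': 7.45, 'q': [0.3125, -0.021, 1.968, 0.0062, 1.205, 0.3331], 'tool_pos': [0.4788, 0.1829, 0.2147], 'tcp_rot': [-2.2396, -2.1892, 0.0105], 'wrist_force': [-0.0004, -0.8039, 0.1811], 'width': 0.4688, 'grip_force': 0.0}
5 x [-0.04, 0.1, 3.11] [-0.13, -0.02, 0.04]
end [0.4826 0.181  0.0592]
a1,h-d,L1,L2,off [ 0.00145011 -0.08533777  0.50580974  0.56421582 -0.00162971] 0.003663641138524576
```

View pics/t2.png

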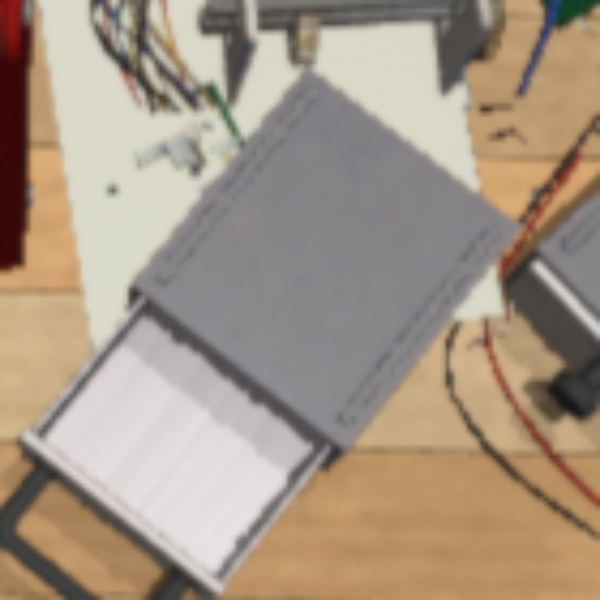

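The drawer is fully out. In this crop its inner floor spans roughly (45,435), (215,575), (310,455) and (140,320). I'll descend onto the post, grip it, and check tipping reach with a fitted arm model.

Request:
{"name": "move_arm", "arguments": {
  "series": [4,-0.04,0.1,3.11,-0.13,0,0.04,4,-0.04,0.1,3.11,-0.13,0,0.04,4,-0.04,0.1,3.11,-0.13,0,0.04,4,-0.04,0.1,3.11,-0.13,0,0.04,4,-0.04,0.1,3.11,-0.13,0,0.04]
}}

```text
time: 8.12
tool_pos: [0.4837, 0.1781, 0.059]
tcp_rot: [-2.256, -2.186, -0.003]
wrist_force: [-0.4, 0.1, 0.0]
width: 0.471
grip_force: 0.0
```

Request:
{"name": "move_arm", "arguments": {
  "series": [4,0,0,0,0,0,0,4,0,0,0,0,0,0]
}}

```text
time: 8.38
tool_pos: [0.4846, 0.179, 0.0612]
tcp_rot: [2.255, 2.187, 0.005]
wrist_force: [0.7, 0.4, 0.4]
width: 0.468
grip_force: 0.0
```

```bash
cat > ik.py <<'E'
from h import *
from scipy.optimize import least_squares
LO=np.array([-2.63,-.94,.31,-1.31,0,-2.55]);HI=np.array([2.63,2.18,2.57,4.45,2.66,2.55])
rz=lambda a:Ro.from_euler("z",a).as_matrix()
ry=lambda a:Ro.from_euler("y",a).as_matrix()
def fk(q,d):
    B=rz(q[0]);F=ry(q[1]+q[2]);R=B@F@rz(q[3])@ry(q[4])@rz(q[5])@rz(np.pi/2)
    p=B@(np.array([0,0,d-.0853])+ry(q[1])@[0,0,.506]+F@[0,0,.564])+R@[0,0,d];return p,R
def ik(p,R,q0,d):
    def f(q):
        a,B=fk(q,d);return np.r_[(a-p)*5,(Ro.from_matrix(B@R.T)).as_rotvec(),]
    s=least_squares(f,np.clip(q0,LO+1e-3,HI-1e-3),bounds=(LO,HI));return s.x,np.linalg.norm(s.fun)
def scoopR(yaw,th): # tool rotation for scoop yaw and mouth-down tilt (deg)
    S=rz(np.radians(yaw))@ry(np.radians(th));return S,S@np.c_[[-1,0,0],[0,1,0],[0,0,-1.]]
def tcp(lip,yaw,th):
    S,R=scoopR(yaw,th);return lip+S@[-.083,0,.059],R
E
python3 - <<'E'
from ik import *
st()
s=read_state();p,R=fk(s["q"],.25);print(p,Ro.from_matrix(R).as_rotvec())
px=[(310+x/4.2857,150+y/4.2857) for x,y in((40,435),(222,577),(325,455),(145,303))]
C=[onz("top",u,.052) for u in px];print(np.round(C,4),np.mean(C,0))
lip=np.array([.513,-.16,.08])
for d in(.2,.25,.3):
  for yaw in(-90,-127.5,-160,-200,-217.5):
    q=s["q"].copy();q[0]=-.25;q[5]+=np.radians(-90-yaw)-.5;o=[]
    for th in range(0,81,10):
        q,e=ik(*tcp(lip,yaw,th),q,d);o.append(e)
    print(d,yaw,np.round(o,3),q.round(2))
E
```

```text
{'time': 8.375, 'q': [0.3047, 0.1485, 2.1027, 0.0017, 0.8876, 0.3341], 'tool_pos': [0.4846, 0.179, 0.0612], 'tcp_rot': [2.255, 2.1873, 0.0049], 'wrist_force': [0.7066, 0.3687, 0.4006], 'width': 0.4681, 'grip_force': 0.0}
[0.49020631 0.15452756 0.06030925] [2.2550186  2.18727138 0.00486767]
[[ 0.5171 -0.0957  0.052 ]
 [ 0.4511 -0.1837  0.052 ]
 [ 0.5109 -0.2324  0.052 ]
 [ 0.5831 -0.145   0.052 ]] [ 0.51555404 -0.16419939  0.052     ]
0.2 -90 [0. 0. 0. 0. 0. 0. 0. 0. 0.] [-0.66  0.45  1.82  0.98  1.93 -0.87]
0.2 -127.5 [0. 0. 0. 0. 0. 0. 0. 0. 0.] [-0.76  0.22  2.14  1.37  1.52 -0.8 ]
0.2 -160 [0. 0. 0. 0. 0. 0. 0. 0. 0.] [-0.7  -0.01  2.41  1.85  1.09 -0.84]
0.2 -200 [0.    0.    0.    0.    0.    0.    0.077 0.231 0.393] [-0.3  -0.35  2.46 -0.95  0.    2.54]
0.2 -217.5 [0.    0.    0.    0.    0.    0.111 0.243 0.377 0.514] [-0.32 -0.34  2.45 -0.86  0.    2.55]
0.25 -90 [0. 0. 0. 0. 0. 0. 0. 0. 0.] [-0.72  0.55  1.76  0.92  1.94 -0.93]
0.25 -127.5 [0. 0. 0. 0. 0. 0. 0. 0. 0.] [-0.86  0.31  2.14  1.3   1.57 -0.89]
0.25 -160 [0. 0. 0. 0. 0. 0. 0. 0. 0.] [-0.82  0.04  2.47  1.79  1.2  -0.95]
0.25 -200 [0.    0.    0.    0.    0.    0.    0.095 0.247 0.405] [-0.3  -0.44  2.56 -0.95  0.    2.54]
0.25 -217.5 [0.    0.    0.    0.    0.006 0.133 0.261 0.391 0.523] [-0.32 -0.43  2.55 -0.86  0.    2.55]
0.3 -90 [0. 0. 0. 0. 0. 0. 0. 0. 0.] [-0.77  0.66  1.68  0.87  1.95 -0.98]
0.3 -127.5 [0. 0. 0. 0. 0. 0. 0. 0. 0.] [-0.95  0.4   2.12  1.23  1.6  -0.98]
0.3 -160 [0. 0. 0. 0. 0. 0. 0. 0. 0.] [-0.96  0.12  2.51  1.72  1.29 -1.06]
0.3 -200 [0.    0.    0.    0.    0.    0.    0.107 0.266 0.452] [-0.3  -0.42  2.57 -0.96  0.    2.55]
0.3 -217.5 [0.    0.    0.    0.    0.027 0.151 0.275 0.4   0.55 ] [-0.27 -0.45  2.57 -0.84  0.1   2.55]
```

Request:
{"name": "move_arm", "arguments": {
  "series": [0.5,0,0,0,0,0,0,0.5,0,0,0,0,0,0,0.5,0,0,0,0,0,0,0.5,0,0,0,0,0,0],
  "grip_force": 60
}}

```text
time: 8.88
tool_pos: [0.4855, 0.1798, 0.0622]
tcp_rot: [2.253, 2.188, 0.008]
wrist_force: [0.2, -0.9, 6.9]
width: 0.157
grip_force: 59.3
```

Request:
{"name": "move_arm", "arguments": {
  "series": [0.5,0,0,-1,0,0,0,0.5,0,0,-2,0,0,0,0.5,0,0,-3,0,0,0,0.5,0,0,-3,0,0,0,0.5,0,0,-1.5,0,0,0]
}}

```text
time: 9.5
tool_pos: [0.4845, 0.1795, 0.1675]
tcp_rot: [2.253, 2.188, 0.008]
wrist_force: [0.2, 0.4, -1.1]
width: 0.159
grip_force: 58.6
```

Run:
```python
from ik import *
st()
lip=np.array([.5149,-.1453,0]);A=None
W=[(.10,0,14),(.09,20,4),(.08,40,4),(.07,65,5)]
plan([(*tcp(lip+[0,0,z],-91.9,th),n) for z,th,n in W])
im=read_camera("scene");cv2.imwrite("pics/s3.png",im[:,:,::-1]);cv2.imwrite("pics/v3.png",cv2.resize(im[240:380,210:310],(560,600*1))[:,:,::-1])
```

```text
{'time': 9.5, 'q': [0.3055, 0.0189, 2.0196, 0.0018, 1.0983, 0.3343], 'tool_pos': [0.4845, 0.1795, 0.1675], 'tcp_rot': [2.2534, 2.1879, 0.0079], 'wrist_force': [0.1555, 0.4461, -1.0737], 'width': 0.1592, 'grip_force': 58.5723}
14 x [-1.72, 0.29, 0.06] [0.02, -0.01, 0.01]
4 x [-0.58, -0.0, -0.46] [-0.02, 4.99, 0.01]
4 x [-0.66, -0.0, -0.48] [0.0, 5.0, 0.01]
5 x [-0.7, -0.0, -0.57] [0.0, 5.0, -0.0]
end [ 0.5144 -0.1638  0.1702]
```

View pics/v3.png

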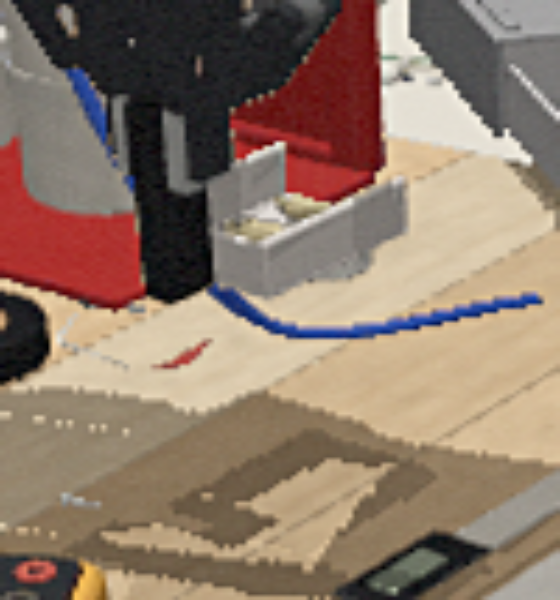

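The scoop hangs level in the grip at crop (270,240), with the standoffs still inside. Carrying it over the drawer.

Request:
{"name": "move_arm", "arguments": {
  "series": [0.5,-0.8,0.14,0.03,0,0,0,0.5,-1.5,0.26,0.06,0,0,0,0.5,-2,0.34,0.07,0,0,0,0.5,-2,0.34,0.07,0,0,0,0.5,-2,0.34,0.07,0,0,0]
}}

```text
time: 10.18
tool_pos: [0.4947, 0.094, 0.1607]
tcp_rot: [-2.253, -2.187, -0.0]
wrist_force: [0.3, 0.7, -1.7]
width: 0.155
grip_force: 58.6
```

Request:
{"name": "move_arm", "arguments": {
  "series": [0.5,-2,0.34,0.07,0,0,0,0.5,-2,0.34,0.07,0,0,0,0.5,-2,0.34,0.07,0,0,0,0.5,-2,0.34,0.07,0,0,0,0.5,-2,0.34,0.07,0,0,0]
}}

```text
time: 10.8
tool_pos: [0.5085, -0.0063, 0.157]
tcp_rot: [-2.253, -2.186, -0.001]
wrist_force: [0.9, 0.1, -2.2]
width: 0.158
grip_force: 58.6
```

Request:
{"name": "move_arm", "arguments": {
  "series": [0.5,-2,0.34,0.07,0,0,0,0.5,-1.6,0.26,0.05,0,0,0,0.5,-1.2,0.2,0.03,0,0,0,0.5,-0.7,0.12,0.02,0,0,0,0.5,-0.3,0,0,0,0,0]
}}

```text
time: 11.42
tool_pos: [0.5172, -0.0631, 0.1569]
tcp_rot: [-2.254, -2.188, -0.004]
wrist_force: [0.0, 0.2, -1.4]
width: 0.156
grip_force: 58.6
```

Run:
```python
from ik import *
st()
lip=np.array([.5149,-.1453,0])
W=[(.09,20,4),(.08,40,4),(.07,65,5)]
plan([(*tcp(lip+[0,0,z+.003],-91.9,th),n) for z,th,n in W])
im=read_camera("scene");cv2.imwrite("pics/v4.png",cv2.resize(im[160:310,240:400],(640,600))[:,:,::-1])
```

```text
{'time': 11.425, 'q': [-0.1709, 0.0403, 2.0188, 0.0029, 1.0813, -0.1424], 'tool_pos': [0.5172, -0.0631, 0.1569], 'tcp_rot': [-2.254, -2.1877, -0.0045], 'wrist_force': [0.0232, 0.2219, -1.4328], 'width': 0.1558, 'grip_force': 58.5765}
4 x [-0.54, 0.01, -0.58] [0.02, 4.97, 0.05]
4 x [-0.66, -0.0, -0.48] [-0.0, 5.0, -0.0]
5 x [-0.7, -0.0, -0.57] [-0.0, 5.0, -0.0]
end [ 0.5143 -0.1636  0.1733]
```

View pics/v4.png

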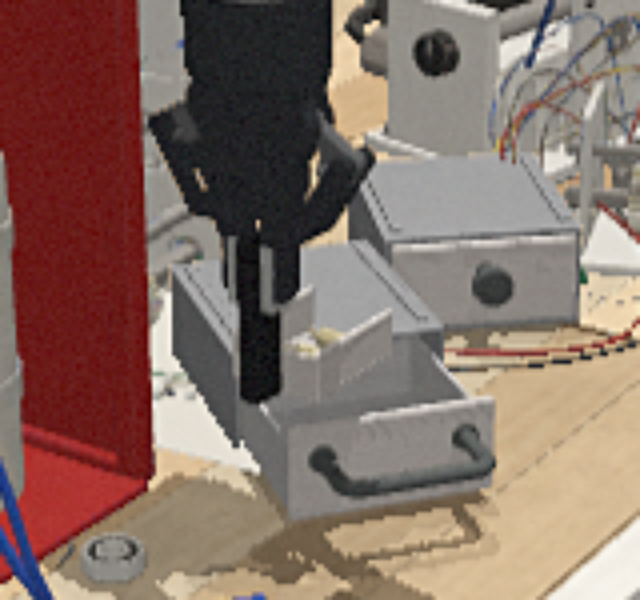

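The scoop is over the open drawer with its mouth pointing away from the panel; the pan is at crop (340,350) and the drawer is open below it. Tipping now.

Request:
{"name": "move_arm", "arguments": {
  "series": [0.5,-0.54,0,-0.58,0,4.97,0,0.5,-0.54,0,-0.58,0,4.97,0,0.5,-0.54,0,-0.58,0,4.97,0,0.5,-0.54,0,-0.58,0,4.97,0]
}}

```text
time: 11.98
tool_pos: [0.5168, -0.087, 0.1777]
tcp_rot: [-2.062, -2.005, -0.369]
wrist_force: [-0.6, 0.2, -1.9]
width: 0.158
grip_force: 58.5
```

Request:
{"name": "move_arm", "arguments": {
  "series": [0.5,-0.66,0,-0.48,0,5,0,0.5,-0.66,0,-0.48,0,5,0,0.5,-0.66,0,-0.48,0,5,0,0.5,-0.66,0,-0.48,0,5,0]
}}

```text
time: 12.48
tool_pos: [0.516, -0.1196, 0.1823]
tcp_rot: [-1.845, -1.795, -0.676]
wrist_force: [-0.0, 0.3, -1.4]
width: 0.153
grip_force: 58.6
```

Request:
{"name": "move_arm", "arguments": {
  "series": [0.5,-0.7,0,-0.57,0,5,0,0.5,-0.7,0,-0.57,0,5,0,0.5,-0.7,0,-0.57,0,5,0,0.5,-0.7,0,-0.57,0,5,0,0.5,-0.7,0,-0.57,0,5,0]
}}

```text
time: 13.1
tool_pos: [0.5148, -0.1638, 0.1733]
tcp_rot: [-1.548, -1.506, -0.99]
wrist_force: [-0.1, -0.3, -1.1]
width: 0.156
grip_force: 58.7
```

Request:
{"name": "move_arm", "arguments": {
  "series": [0.5,0,0,0,0,0,0,0.5,0,0,0,0,0,0,0.5,0,0,0,0,0,0,0.5,0,0,0,0,0,0,0.5,0,0,0,0,0,0]
}}

```text
time: 13.72
tool_pos: [0.5144, -0.1631, 0.174]
tcp_rot: [-1.549, -1.507, -0.989]
wrist_force: [0.4, 0.3, -1.4]
width: 0.156
grip_force: 58.7
```

Run:
```python
from ik import *
st();A=now();print("tilt",np.degrees(np.arccos(-A[2,2])),"lip",A@[-.062,0,.083,1],A@[-.083,0,.062,1])
a=read_camera("scene");b=read_camera("top")
o=np.hstack([cv2.resize(a[180:310,260:390],(400,400)),cv2.resize(b[190:290,310:410],(400,400))]);cv2.imwrite("pics/v5.png",o[:,:,::-1])
```

```text
{'time': 13.725, 'q': [-0.7863, 0.5412, 1.7459, 0.7362, 1.7626, -0.9805], 'tool_pos': [0.5144, -0.1631, 0.174], 'tcp_rot': [-1.549, -1.5071, -0.9886], 'wrist_force': [0.3597, 0.3037, -1.4218], 'width': 0.1562, 'grip_force': 58.6743}
tilt 64.94513294416151 lip [ 0.51604485 -0.11417672  0.08263977  1.        ] [ 0.5152593  -0.14208286  0.0725091   1.        ]
```

View pics/v5.png

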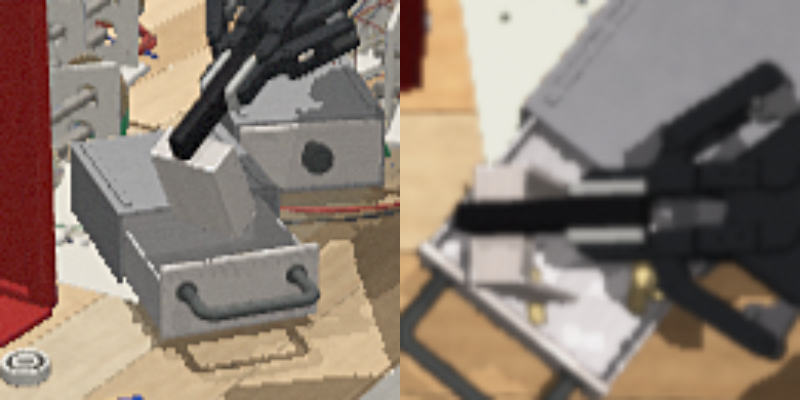

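The drawer now holds standoffs, with two visible at right-half crop (540,300) and (645,285). The third is probably hidden below the scoop. Next I untilt, go back and set the scoop down.

Run:
```python
from ik import *
lip=np.array([.5149,-.1453,0])
A=plan([(*tcp(lip+[0,0,.10],-91.9,40),5),(*tcp(lip+[0,0,.113],-91.9,0),6),((.4848,.1795,.165),down(-1.9),9),((.4848,.1795,.0640),down(-1.9),5)])
```

```text
5 x [0.91, 0.0, 0.43] [-0.02, -4.99, 0.05]
6 x [0.72, 0.0, 0.8] [-0.0, -6.67, -0.0]
9 x [2.67, -0.45, 0.08] [-0.0, -0.0, -0.0]
5 x [0.01, -0.0, 2.02] [-0.0, -0.0, -0.0]
end [0.485  0.1797 0.0638]
```

Request:
{"name": "move_arm", "arguments": {
  "series": [0.5,0.91,0,0.43,0,-5,0,0.5,0.91,0,0.43,0,-5,0,0.5,0.91,0,0.43,0,-5,0,0.5,0.91,0,0.43,0,-5,0,0.5,0.91,0,0.43,0,-5,0]
}}

```text
time: 14.45
tool_pos: [0.5154, -0.1197, 0.1986]
tcp_rot: [-1.849, -1.796, -0.673]
wrist_force: [0.3, 0.7, -1.7]
width: 0.156
grip_force: 58.6
```

Request:
{"name": "move_arm", "arguments": {
  "series": [0.5,0.72,0,0.8,0,-6.67,0,0.5,0.72,0,0.8,0,-6.67,0,0.5,0.72,0,0.8,0,-6.67,0]
}}

```text
time: 14.82
tool_pos: [0.5162, -0.0885, 0.1905]
tcp_rot: [-2.067, -2.006, -0.364]
wrist_force: [-0.5, -0.1, -2.1]
width: 0.153
grip_force: 58.6
```

Request:
{"name": "move_arm", "arguments": {
  "series": [0.5,0.72,0,0.8,0,-6.67,0,0.5,0.72,0,0.8,0,-6.67,0,0.5,0.72,0,0.8,0,-6.67,0,0.5,0,0,0,0,0,0]
}}

```text
time: 15.32
tool_pos: [0.5161, -0.0599, 0.1712]
tcp_rot: [-2.249, -2.193, -0.001]
wrist_force: [-0.1, 0.7, -1.5]
width: 0.157
grip_force: 58.5
```

Request:
{"name": "move_arm", "arguments": {
  "series": [0.5,2.67,-0.45,0.08,0,0,0,0.5,2.67,-0.45,0.08,0,0,0,0.5,2.67,-0.45,0.08,0,0,0,0.5,2.67,-0.45,0.08,0,0,0,0.5,2.67,-0.45,0.08,0,0,0]
}}

```text
time: 15.95
tool_pos: [0.4984, 0.0717, 0.1677]
tcp_rot: [-2.255, -2.186, -0.002]
wrist_force: [0.2, 0.0, -2.1]
width: 0.159
grip_force: 58.6
```

Request:
{"name": "move_arm", "arguments": {
  "series": [0.5,2.67,-0.45,0.08,0,0,0,0.5,2.67,-0.45,0.08,0,0,0,0.5,2.67,-0.45,0.08,0,0,0,0.5,2.67,-0.45,0.08,0,0,0,0.5,0,0,0,0,0,0]
}}

```text
time: 16.58
tool_pos: [0.4837, 0.1795, 0.1644]
tcp_rot: [-2.253, -2.189, -0.002]
wrist_force: [-1.0, -0.8, -0.9]
width: 0.155
grip_force: 58.5
```

Run:
```python
from ik import *
st()
plan([((.4848,.1795,.0640),down(-1.8),6)])
b=read_camera("top");a=read_camera("scene")
o=np.hstack([cv2.resize(a[240:380,210:310],(400,560)),cv2.resize(b[150:290,300:400],(400,560))]);cv2.imwrite("pics/v6.png",o[:,:,::-1])
```

```text
{'time': 16.575, 'q': [0.3064, 0.0232, 2.0214, 0.0009, 1.0963, 0.3345], 'tool_pos': [0.4837, 0.1795, 0.1644], 'tcp_rot': [-2.2526, -2.1893, -0.0015], 'wrist_force': [-0.9791, -0.8023, -0.9308], 'width': 0.1552, 'grip_force': 58.536}
6 x [0.0, 0.02, 1.67] [0.0, -0.01, 0.03]
end [0.485  0.1795 0.0642]
```

View pics/v6.png

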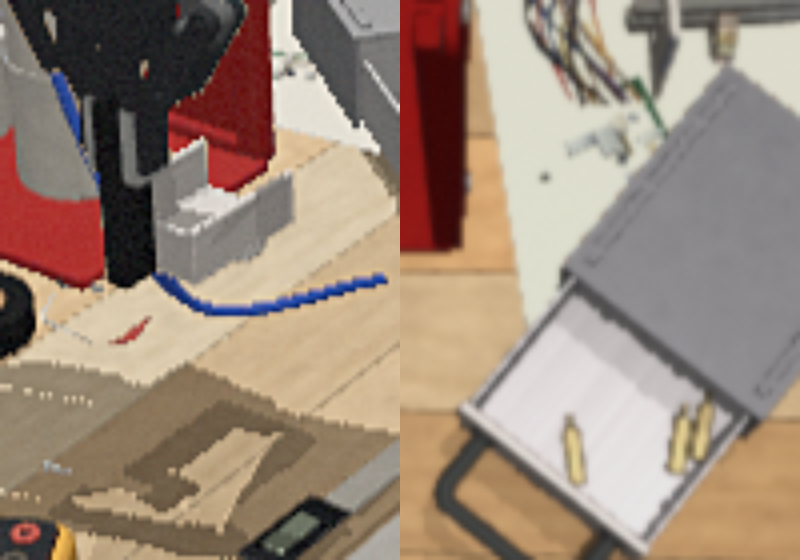

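All three standoffs are in the drawer, at right-half crop (572,450), (680,440) and (703,430), and the scoop is empty. Lowering it now.

Request:
{"name": "move_arm", "arguments": {
  "series": [0.5,0,0,2,0,0,0,0.5,0,0,2.5,0,0,0,0.5,0,0,2.5,0,0,0,0.5,0,0,2,0,0,0,0.5,0,0,0.9,0,0,0]
}}

```text
time: 17.3
tool_pos: [0.4833, 0.1774, 0.0641]
tcp_rot: [2.256, 2.186, -0.002]
wrist_force: [0.6, 0.7, -1.2]
width: 0.155
grip_force: 58.6
```

Request:
{"name": "move_arm", "arguments": {
  "series": [0.5,0,0,0.1,0,0,0,0.5,0,0,0.1,0,0,0,0.5,0,0,0,0,0,0]
}}

```text
time: 17.68
tool_pos: [0.4848, 0.1791, 0.0643]
tcp_rot: [2.252, 2.187, 0.004]
wrist_force: [-0.5, 0.4, -1.5]
width: 0.159
grip_force: 58.6
```

Request:
{"name": "move_arm", "arguments": {
  "series": [0.5,0,0,0.1,0,0,0,0.5,0,0,0.1,0,0,0,0.5,0,0,0,0,0,0]
}}

```text
time: 18.05
tool_pos: [0.4845, 0.1791, 0.0623]
tcp_rot: [2.253, 2.187, 0.003]
wrist_force: [-1.2, -1.1, 5.3]
width: 0.152
grip_force: 59.4
```

Request:
{"name": "move_arm", "arguments": {
  "series": [0.5,0,0,0.1,0,0,0,0.5,0,0,0,0,0,0]
}}

```text
time: 18.3
tool_pos: [0.4845, 0.1792, 0.0622]
tcp_rot: [2.253, 2.187, 0.003]
wrist_force: [-4.7, -1.0, 12.4]
width: 0.158
grip_force: 60.7
```

Contact is confirmed. Releasing and rising.

Request:
{"name": "move_arm", "arguments": {
  "series": [0.5,0,0,-0.1,0,0,0,4,0,0,0,0,0,0,4,0,0,0,0,0,0,4,0,0,0,0,0,0,4,0,0,0,0,0,0]
}}

```text
time: 18.92
tool_pos: [0.484, 0.1789, 0.0612]
tcp_rot: [2.253, 2.187, 0.001]
wrist_force: [0.3, 0.0, 0.8]
width: 0.47
grip_force: 0.0
```

Request:
{"name": "move_arm", "arguments": {
  "series": [4,0,0,-2,0,0,0,4,0,0,-4,0,0,0,4,0,0,-4,0,0,0,4,0,0,-4,0,0,0,4,0,0,0,0,0,0]
}}

```text
time: 19.55
tool_pos: [0.4866, 0.1798, 0.2057]
tcp_rot: [2.25, 2.185, 0.013]
wrist_force: [0.8, -0.1, 0.4]
width: 0.47
grip_force: 0.0
```

Run:
```python
from h import *
st()
a=read_camera("scene");cv2.imwrite("pics/v7.png",a[190:400,150:400,::-1])
```

```text
{'time': 19.55, 'q': [0.3066, -0.0149, 1.9791, -0.0009, 1.1673, 0.3365], 'tool_pos': [0.4866, 0.1798, 0.2057], 'tcp_rot': [2.2503, 2.1847, 0.0135], 'wrist_force': [0.8195, -0.132, 0.3989], 'width': 0.4696, 'grip_force': 0.0}
```

View pics/v7.png

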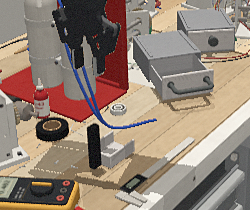

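The scoop stands upright at crop (105,150), free of the gripper, and the drawer is still out at (180,75). Handing in.

```bash
python3 -c "
from workcell import *
print(finish_job())"
```

```text
the job is handed in; nothing more can be done
None
```

The job is handed in: the bar-handled drawer is out at its stop with all three standoffs inside, and the empty scoop is standing upright back on the bench (no verdict was returned).

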